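# Pair the sample vials with their controls

## Robot

A 6-joint arm with a two-finger parallel gripper is mounted at the origin on the work surface. World frame = base frame: x ahead of the robot, y to its left, z up, the work surface at z = 0. Lengths are in mm, angles in rad, forces in N, time in s.
With the tool pointing down it reaches from about 275 to 1000 mm from the base axis. Payload 8.4 kg.
Tool frame: the origin (TCP) lies between the finger pads; the fingertips stand 22 mm ahead of it and the grasp point (between the pads) lies 3 mm ahead of it (r.nose_length is the z of the fingertips in the tool frame, in mm); z points along the fingers, y is the line along which they close (so a half turn about z gives the same grasp; the last joint's range is limited). The gripper opens to 85 mm and grips with 20 to 120 N. Pads are 22 mm wide; open, the fingers measure 114 mm over their backs; the gripper's body (76 mm by 85 mm) begins 54 mm behind the grasp point. The pads swing forward as they close: fully open they stand 13 mm farther back than shut.
Start: joints at [1.318, 0.353, 1.633, -0, 1.155, -0.002], TCP at [155.11, 605.449, 253.281] pointing down, gripper open.
Joint ranges: [-2.63, 2.63], [-0.92, 2.1], [0.06, 2.66], [-1.3, 4.44], [0, 2.69], [-3.02, 3.02]. Speed limits (rad/s): [2.22, 2.22, 2.79, 3.14, 3.14, 3.14].

## Interface

Orientations are given as [roll, pitch, yaw] about the fixed x, y, z axes, in that order (R = Rz(yaw) Ry(pitch) Rx(roll)).
In Python, from rig import r, cams gives the robot as it stands.
- The arm moves only by the shell command python3 -m handwheel [FORCE], which reads ROWS from standard input. ROWS is 1 to 5 rows, one to a line, with the numbers parted by spaces; each row has 7 numbers: a rotation vector rx, ry, rz in normalised numbers (1 is pi rad), then dx, dy, dz in normalised numbers (1 is 400 mm), then the opening from 0.0 (shut) to 1.0 (fully open); each row shifts and turns the commanded pose from where the row before left it, along the tool's axes as they then stand; what a row does not reach is not made up. A row lasts 1/12 s, in which the tool goes at most 41.7 mm and 0.125 rad, less where a joint would pass 70% of its speed; a pose out of reach is approached as far as the arm can. The fingers move at their own pace and stop on an object; FORCE is the grip in N (left out, the last holds). Time passes only in rows, so rows that do not move let the fingers close. It prints the time, the measured TCP pose, the force, the opening and the grip force at its end. A shift or turn number past 1, either way, is cut back to 1. Input that does not fit is refused with a message, and nothing moves.
- r.sense(): the state, without advancing time (a new reading comes with each control period).
- cams.grab_frame(name): name is "side" or "top"; returns the picture (480x640x3 uint8, red, green, blue); there is no depth.
- cams.camera_params(name): a dict with "fx", "fy", "cx", "cy" (pixels), "rvec" (rotation vector, rad) and "tvec" (3), from world to camera coordinates, as OpenCV has them. Camera axes: x right, y down, z forward; pixel columns grow to the right and rows downward; lengths in mm; the calibration is good to about 2 mm. A picture is of the moment at which its call begins. camera_params takes no time and is no camera call.
- r.sign_off(): hands the job in; it is judged then, once.
The state is a dict: "clock": time; "qpos": joint angles; "qvel": joint speeds; "joint_efforts": joint torques, N m; "eef_pos": TCP position; "tcp_rot": TCP orientation; "contact_force": force on the tool from outside, world axes, zero at the start; "wrist_torque": the same for the moment, N m; "opening": opening from 0.0 (shut) to 1.0 (fully open); "grasp_force": force on a finger pad.
Only numpy, scipy, OpenCV 4.12 (cv2) and the standard library are available. Lean on these libraries where they do the work, as an engineer would, in place of code of your own. Each camera call takes 0.05 s, during which the arm holds its last target. There are 200 camera calls.

## Task

Move the four sample vials, one by one, from the yellow rack to the grey carrier so that they stand in the same order as the control vials there: each in the empty compartment directly in front of the control that has the same height and the same kind of closure. Keep the vials upright and stand each on its compartment's floor. Leave the white bottle and the small lidded box where they are.

Things in the scene. Friction and masses are not known exactly. Their poses are not given: they have to be found in the camera images.
- vial_wide: Loose glass sample vial, flat bottom, body 26 mm across; 58 mm tall (shortest), closed by a disc cap 36 mm wide, 16 mm high (white, included in the height). About 60 g. Origin: centre of underside, z up. Starts in the yellow rack: a row of 4 compartments, pitch 60 mm, 54 mm square, floor 6 mm and rim 24 mm above the bench; its x is roughly across the row, where it is free.
- vial_plain: Loose glass sample vial, flat bottom, body 26 mm across; 72 mm tall, closed by a round cap as wide as the glass (26 mm), 20 mm high (white, included in the height). About 60 g. Origin: centre of underside, z up. Starts in the yellow rack: a row of 4 compartments, pitch 60 mm, 54 mm square, floor 6 mm and rim 24 mm above the bench; its x is roughly across the row, where it is free.
- vial_square: Loose glass sample vial, flat bottom, body 26 mm across; 86 mm tall, closed by a square cap 28 x 28 mm (sides along body x, y), 20 mm high (white, included in the height). About 60 g. Origin: centre of underside, z up. Starts in the yellow rack: a row of 4 compartments, pitch 60 mm, 54 mm square, floor 6 mm and rim 24 mm above the bench; its x is roughly across the row, where it is free.
- vial_stem: Loose glass sample vial, flat bottom, body 26 mm across; 100 mm tall (tallest), closed by a slim stem stopper 14 mm wide, 26 mm high (white, included in the height). About 60 g. Origin: centre of underside, z up. Starts in the yellow rack: a row of 4 compartments, pitch 60 mm, 54 mm square, floor 6 mm and rim 24 mm above the bench; its x is roughly across the row, where it is free.
- bay_wide: One of 4 fixed grey bays, side by side on the carrier (pitch 60 mm along y; places vary): an empty compartment 46 mm square, and behind it a fixed control vial identical to vial_wide. Origin: under the compartment's centre, at the bay's underside (8 mm above the bench); x points to the control (at x = 80 mm). Compartment floor z = 6 mm, rim z = 23 mm, walls 6 mm.
- bay_plain: One of 4 fixed grey bays, side by side on the carrier (pitch 60 mm along y; places vary): an empty compartment 46 mm square, and behind it a fixed control vial identical to vial_plain. Origin: under the compartment's centre, at the bay's underside (8 mm above the bench); x points to the control (at x = 80 mm). Compartment floor z = 6 mm, rim z = 23 mm, walls 6 mm.
- bay_square: One of 4 fixed grey bays, side by side on the carrier (pitch 60 mm along y; places vary): an empty compartment 46 mm square, and behind it a fixed control vial identical to vial_square. Origin: under the compartment's centre, at the bay's underside (8 mm above the bench); x points to the control (at x = 80 mm). Compartment floor z = 6 mm, rim z = 23 mm, walls 6 mm.
- bay_stem: One of 4 fixed grey bays, side by side on the carrier (pitch 60 mm along y; places vary): an empty compartment 46 mm square, and behind it a fixed control vial identical to vial_stem. Origin: under the compartment's centre, at the bay's underside (8 mm above the bench); x points to the control (at x = 80 mm). Compartment floor z = 6 mm, rim z = 23 mm, walls 6 mm.
- bottle: Bystander: loose white plastic bottle with screw cap, 52 mm across, 96 mm tall, between the yellow rack and the carrier. Origin: centre of its underside.
- slide_box: Bystander: loose small grey box with a white lid, 52 x 52 mm, 55 mm tall, beyond the bottle, at the far end of the gap between the racks. Origin: centre of its underside.

How it is judged (in metres and radians):
At the end, for the whole second after the job is handed in: Each vial stands upright (within 7 degrees) and at rest on the floor of the compartment in front of its identical control, its underside's centre within 13 mm of the compartment's centre along each side and 2 to 10 mm above the bay's underside (the floor is at 6 mm) (x of vial_wide in the frame of bay_wide between -0.013 and 0.013 m and y of vial_wide in the frame of bay_wide between -0.013 and 0.013 m and z of vial_wide in the frame of bay_wide between 0.002 and 0.01 m and angle between each of vial_wide, vial_plain, vial_square, vial_stem's own z axis and vertical below 0.12 rad and linear speed of each of vial_wide, vial_plain, vial_square, vial_stem below 0.02 m/s and angular speed of each of vial_wide, vial_plain, vial_square, vial_stem below 0.2 rad/s and x of vial_plain in the frame of bay_plain between -0.013 and 0.013 m and y of vial_plain in the frame of bay_plain between -0.013 and 0.013 m and z of vial_plain in the frame of bay_plain between 0.002 and 0.01 m and x of vial_square in the frame of bay_square between -0.013 and 0.013 m and y of vial_square in the frame of bay_square between -0.013 and 0.013 m and z of vial_square in the frame of bay_square between 0.002 and 0.01 m and x of vial_stem in the frame of bay_stem between -0.013 and 0.013 m and y of vial_stem in the frame of bay_stem between -0.013 and 0.013 m and z of vial_stem in the frame of bay_stem between 0.002 and 0.01 m); the robot touches nothing.
It fails at once if a vial is tipped more than 45 degrees (angle between any of vial_wide, vial_plain, vial_square, vial_stem's own z axis and vertical above 0.785 rad).
It fails at once if the white bottle or the small lidded box is shifted by more than 30 mm (distance of any of bottle, slide_box from where it was at the start of the episode above 0.03 m).
It also fails if it takes over 120 s, if anything falls off the work surface, if the arm or the gripper's body presses on something with over 40 N, if the wrist force passes 120 N, or if a joint passes its speed limit or range.

## Working session

There is one attempt and no reset: what is moved stays moved. The work goes in short steps, Python scripts to look and compute and a shell command to move; the robot and the scene stay as the last step left them, time stands still between calls to the robot, and variables do not carry over. Pictures are saved under pics/ and viewed, at most 15 in all, crops included, and the job is handed in when it is done.

```bash
mkdir -p pics; ls
python3 - <<'E'
from rig import r,cams
import cv2
for n in("side","top"):
    cv2.imwrite(f"pics/{n}0.png",cams.grab_frame(n)[:,:,::-1]);print(n,cams.camera_params(n))
print(r.sense())
E
```

```text
pics
side {'fx': 520.8674929297435, 'fy': 520.8674929297435, 'cx': 326.4592142855155, 'cy': 245.17792938403846, 'rvec': array([ 2.12733835, -0.72651128,  0.3504618 ]), 'tvec': array([-426.51047063,  249.70828392,  753.14752475])}
top {'fx': 488.47897276038293, 'fy': 488.47897276038293, 'cx': 317.6568059360852, 'cy': 247.12330934653903, 'rvec': array([ 2.14926975, -2.02529598,  0.24051149]), 'tvec': array([-28.39062967, 581.83020698, 751.2070793 ])}
{'clock': 0.1, 'qpos': array([ 1.31760735e+00,  3.53590138e-01,  1.63404315e+00, -2.22369396e-05,
        1.15519656e+00, -2.40616663e-03]), 'qvel': array([-1.11616254e-03, -2.02806700e-03, -1.83134670e-03, -5.08961939e-04,
        2.21938324e-05,  7.05369415e-05]), 'joint_efforts': array([ 8.76947179e-04, -6.06355691e+01, -3.42821145e+01,  9.87589146e-05,
        4.05983068e-03,  2.37214476e-05]), 'eef_pos': array([155.01386877, 605.0690169 , 252.636819  ]), 'tcp_rot': array([-3.14035542e+00,  1.73559391e-05,  2.89081884e+00]), 'contact_force': array([ 0.71005102, -0.81884835,  0.06845084]), 'wrist_torque': array([ 0.0396414 ,  0.00676139, -0.03956467]), 'grasp_force': 0.0, 'opening': 0.9983469557949941}
```

View pics/side0.png

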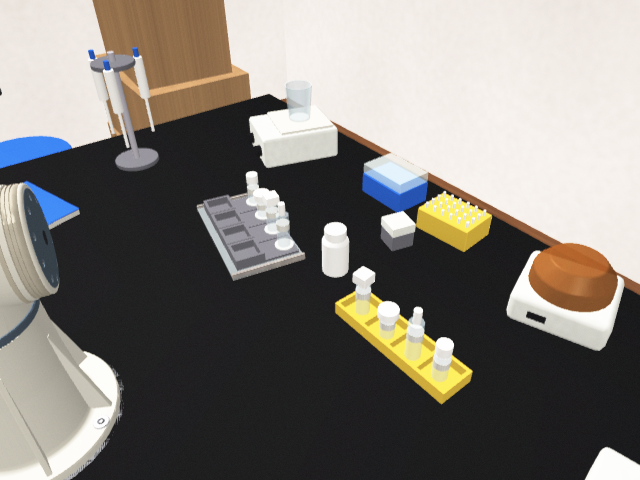

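View pics/top0.png

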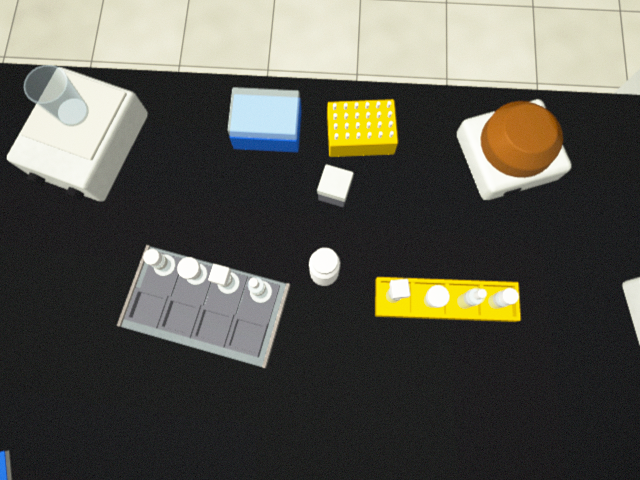

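Top view: carrier controls left→right are plain (152,257), wide (188,268), square (220,275) and stem (258,287). Rack left→right holds square (400,290), wide (437,297), stem (475,297) and plain (506,298). Enlarging next.

Run:
```python
import cv2
t=cv2.imread("pics/top0.png");s=cv2.imread("pics/side0.png")
def c(im,x0,y0,x1,y1,k,n):cv2.imwrite(n,cv2.resize(im[y0:y1,x0:x1],None,fx=k,fy=k,interpolation=cv2.INTER_CUBIC))
c(t,110,235,300,375,4,"pics/c1.png")
c(t,365,265,530,335,4.8,"pics/c2.png")
c(s,325,260,480,400,4,"pics/c3.png")
```

```text
(no output)
```

View pics/c1.png

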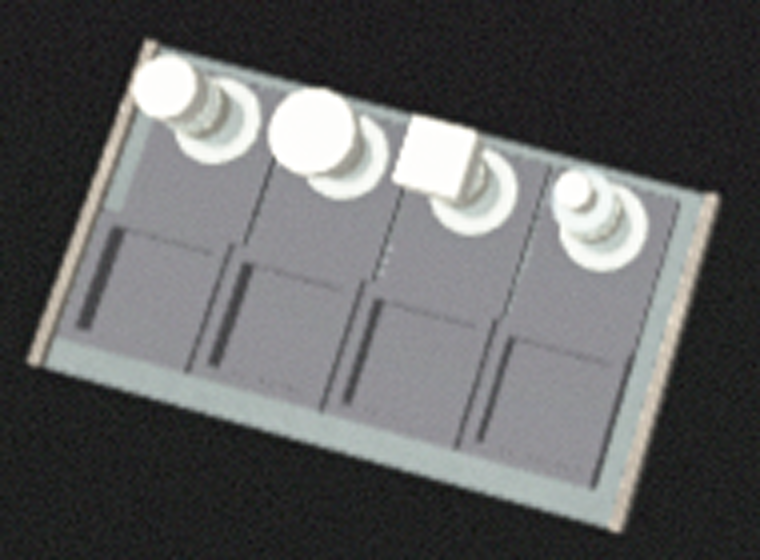

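View pics/c2.png

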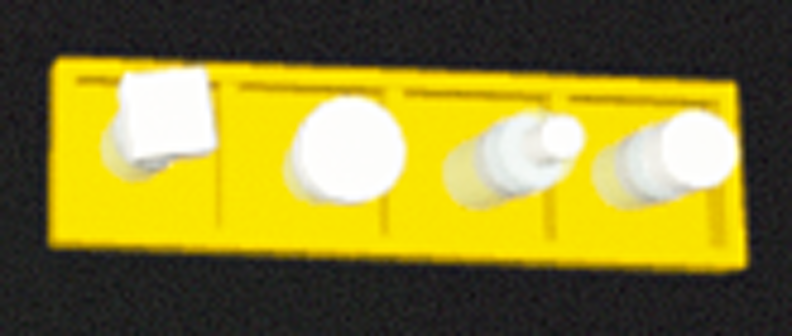

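View pics/c3.png

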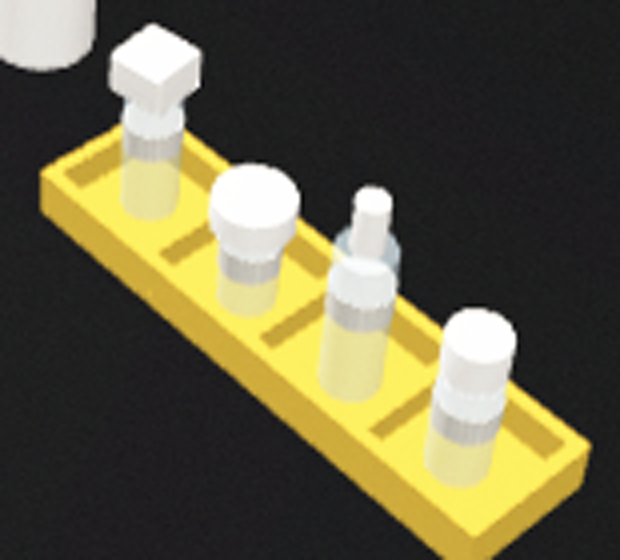

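Crops: the rack cap-top centres in c2 are square (167,112), wide (351,147), stem (562,137) and plain (699,149). In c1 the dark left inner walls have rim edges running from (120,228), (245,263), (377,299), (510,337) down to (80,328), (211,366), (344,403), (477,441).

```bash
cat > h.py <<'E'
import numpy as np,cv2
from rig import r,cams
def P(n):
    c=cams.camera_params(n);R=cv2.Rodrigues(np.array(c['rvec']))[0];return c,R,np.array(c['tvec']).ravel()
def up(n,u,v,z):
    c,R,t=P(n);d=R.T@np.array([(u-c['cx'])/c['fx'],(v-c['cy'])/c['fy'],1]);C=-R.T@t
    return C+d*(z-C[2])/d[2]
def proj(n,p):
    c,R,t=P(n);q=R@np.array(p,float)+t;return np.array([c['fx']*q[0]/q[2]+c['cx'],c['fy']*q[1]/q[2]+c['cy']])
def cr(x0,y0,k,u,v): return x0+(u+.5)/k-.5,y0+(v+.5)/k-.5
E
python3 - <<'E'
from h import *
np.set_printoptions(precision=1,suppress=True)
for n in("side","top"):
    c,R,t=P(n);print(n,-R.T@t)
for nm,u,v,z in(("sq",167,112,92),("wide",351,147,64),("stem",562,137,106),("plain",699,149,78)):
    print(nm,up("top",*cr(365,265,4.8,u,v),z))
for nm,u,v,z in(("sq",153,50,92),("wide",254,195,64),("stem",373,195,106),("plain",480,333,78)):
    print("side",nm,up("side",*cr(325,260,4,u,v),z))
# rack rim corners z=24
for u,v in((53,58),(736,82)): print("rack",up("top",*cr(365,265,4.8,u,v),24))
print("carrier rim pts z31")
for u,v in((120,228),(245,263),(377,299),(510,337),(80,328),(211,366),(344,403),(477,441)):print(up("top",*cr(110,235,4,u,v),31))
E
```

```text
side [  69.7 -615.7  653.8]
top [386.7  -9.3 868.3]
sq [ 517.7 -129.    92. ]
wide [ 514.  -196.8   64. ]
stem [ 514.7 -255.8  106. ]
plain [ 518.  -310.9   78. ]
side sq [ 516.4 -128.1   92. ]
side wide [ 512.1 -196.7   64. ]
side stem [ 515.5 -253.7  106. ]
side plain [ 517.7 -309.6   78. ]
rack [546.6 -97.6  24. ]
rack [ 552.4 -345.8   24. ]
carrier rim pts z31
[495.  309.6  31. ]
[483.1 253.6  31. ]
[471.1 195.   31. ]
[458.3 136.5  31. ]
[451.2 320.4  31. ]
[438.6 262.2  31. ]
[426.5 203.9  31. ]
[414.2 146.   31. ]
```

Top and side agree within 2 mm. The carrier pitch comes out at 59 mm, yaw -0.209. Bay centres: plain (468.6,293.9), wide (456.2,235.2), square (443.7,176.6), stem (431.3,117.9). I'll turn the tool to yaw π/2, so tool x = world y and tool y = world x.

Units first: shifts go in shares of 400 mm and turns go in shares of pi rad. So 0.12 rad / 3.1416 = 0.0382.

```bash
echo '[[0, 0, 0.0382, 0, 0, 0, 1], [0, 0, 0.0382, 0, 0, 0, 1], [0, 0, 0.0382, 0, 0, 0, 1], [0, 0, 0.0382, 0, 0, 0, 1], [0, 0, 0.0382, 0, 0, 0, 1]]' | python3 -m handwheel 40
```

```text
refused: ROWS must be rows one to a line, with the numbers parted by spaces. Nothing was moved.
```

Wrong form. The message asks for rows one to a line, with the numbers parted by spaces, so I'll send the same numbers that way.

```bash
echo '0 0 0.0382 0 0 0 1
0 0 0.0382 0 0 0 1
0 0 0.0382 0 0 0 1
0 0 0.0382 0 0 0 1
0 0 0.0382 0 0 0 1' | python3 -m handwheel 40
echo '0 0 0.0382 0 0 0 1
0 0 0.0382 0 0 0 1
0 0 0.0382 0 0 0 1
0 0 0.0382 0 0 0 1
0 0 0.0382 0 0 0 1' | python3 -m handwheel
echo '0 0 0.0382 0 0 0 1
0 0 0 0 0 0 1
0 0 0 0 0 0 1' | python3 -m handwheel
python3 - <<'E'
from h import *
q=[up("top",*cr(365,265,4.8,u,v),92)[:2] for u,v in((120,78),(207,68),(216,152),(130,158))]
print(q,[np.arctan2(*(b-a)[::-1]) for a,b in zip(q,q[1:]+q[:1])],np.mean(q,0))
E
```

```text
clock: 0.52
eef_pos: [155.0, 605.2, 252.8]
tcp_rot: [-3.141, 0.0, 2.285]
contact_force: [0.0, -0.3, 0.9]
opening: 0.998
grasp_force: 0.0
clock: 0.93
eef_pos: [155.0, 605.2, 252.9]
tcp_rot: [-3.141, 0.001, 1.685]
contact_force: [-0.1, -0.1, -0.9]
opening: 1.0
grasp_force: 0.0
clock: 1.18
eef_pos: [155.1, 605.3, 253.0]
tcp_rot: [-3.141, 0.001, 1.575]
contact_force: [0.0, 0.6, 0.9]
opening: 0.999
grasp_force: 0.0
[array([ 528.24054107, -113.09152679]), array([ 533.36040183, -142.11203228]), array([ 505.20543338, -145.54793595]), array([ 501.50818786, -117.07394333])] [np.float64(-1.396171077413368), np.float64(-3.0201576777931343), np.float64(1.6999202834627654), np.float64(0.1478860427711561)] [ 517.07864104 -129.45635959]
```

In the tool's units: -38 mm / 400 = -0.095, 15 mm / 400 = 0.0375.

```bash
for i in 1 2 3 4; do :; done
echo '0 0 0 -0.095 0.0375 0 1
0 0 0 -0.095 0.0375 0 1
0 0 0 -0.095 0.0375 0 1
0 0 0 -0.095 0.0375 0 1
0 0 0 -0.095 0.0375 0 1' | python3 -m handwheel
echo '0 0 0 -0.095 0.0375 0 1
0 0 0 -0.095 0.0375 0 1
0 0 0 -0.095 0.0375 0 1
0 0 0 -0.095 0.0375 0 1
0 0 0 -0.095 0.0375 0 1' | python3 -m handwheel |grep eef
echo '0 0 0 -0.095 0.0375 0 1
0 0 0 -0.095 0.0375 0 1
0 0 0 -0.095 0.0375 0 1
0 0 0 -0.095 0.0375 0 1
0 0 0 -0.095 0.0375 0 1' | python3 -m handwheel |grep eef
echo '0 0 0 -0.095 0.0375 0 1
0 0 0 -0.095 0.0375 0 1
0 0 0 -0.095 0.0375 0 1
0 0 0 -0.095 0.0375 0 1
0 0 0 -0.095 0.0375 0 1' | python3 -m handwheel |grep eef
echo '0 0 0 -0.095 0.0375 0 1
0 0 0 -0.095 0.0375 0 1
0 0 0 -0.095 0.0375 0 1
0 0 0 -0.095 0.0375 0 1
0 0 0 0 0 0 1' | python3 -m handwheel
```

```text
clock: 1.6
eef_pos: [230.3, 413.6, 253.1]
tcp_rot: [3.142, 0.0, 1.576]
contact_force: [1.1, -0.5, 0.2]
opening: 0.998
grasp_force: 0.0
eef_pos: [305.2, 223.7, 253.4]
eef_pos: [380.3, 33.4, 253.6]
eef_pos: [455.3, -156.8, 253.3]
clock: 3.27
eef_pos: [517.3, -312.7, 253.1]
tcp_rot: [3.14, 0.003, 1.573]
contact_force: [-0.7, 0.2, 1.1]
opening: 0.999
grasp_force: 0.0
```

In the tool's units: 30 mm / 400 = 0.075, 2 mm / 400 = 0.005.

```bash
echo '0 0 0 0.005 0 0.075 1
0 0 0 0 0 0.075 1
0 0 0 0 0 0.075 1
0 0 0 0 0 0.075 1
0 0 0 0 0 0.075 1' | python3 -m handwheel |grep eef
echo '0 0 0 0 0 0.055 1
0 0 0 0 0 0.05 1
0 0 0 0 0 0 1
0 0 0 0 0 0 0.6
0 0 0 0 0 0 0.4' | python3 -m handwheel
echo '0 0 0 0 0 0 0
0 0 0 0 0 0 0
0 0 0 0 0 0 0
0 0 0 0 0 0 0
0 0 0 0 0 0 0' | python3 -m handwheel 40
python3 - <<'E'
from h import *
f=cams.grab_frame("side")[:,:,::-1]
cv2.imwrite("pics/g1.png",cv2.resize(f[180:420,300:500],None,fx=2.5,fy=2.5,interpolation=cv2.INTER_CUBIC))
E
```

```text
eef_pos: [515.0, -304.5, 102.0]
clock: 4.1
eef_pos: [515.7, -304.9, 62.3]
tcp_rot: [3.141, 0.001, 1.573]
contact_force: [0.0, -0.1, 0.5]
opening: 0.747
grasp_force: 0.0
clock: 4.52
eef_pos: [515.8, -304.9, 62.5]
tcp_rot: [3.14, 0.001, 1.571]
contact_force: [-1.0, 1.3, 7.1]
opening: 0.296
grasp_force: 40.2
```

View pics/g1.png

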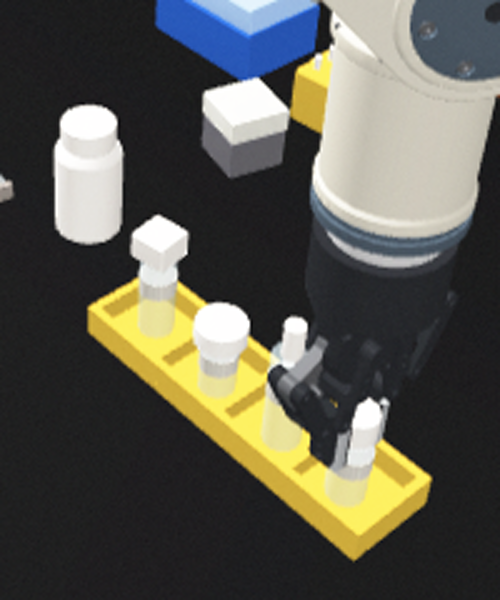

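The vial is gripped (25 mm, 40 N), with the TCP about 5.6 mm to the +y side of the vial axis because of lag; I'll account for that. Lifting and carrying it now.

In the tool's units: -30 mm / 400 = -0.075, -20 mm / 400 = -0.05.

```bash
echo '0 0 0 0 0 -0.05 0
0 0 0 0 0 -0.075 0
0 0 0 0 0 -0.075 0
0 0 0 0 0 -0.075 0
0 0 0 0 0 -0.025 0' | python3 -m handwheel |egrep 'eef|op'
echo '0 0 0 0.05 -0.0025 0 0
0 0 0 0.095 -0.0075 0 0
0 0 0 0.095 -0.0075 0 0
0 0 0 0.095 -0.0075 0 0
0 0 0 0.095 -0.0075 0 0' | python3 -m handwheel |grep eef
echo '0 0 0 0.095 -0.0075 0 0
0 0 0 0.095 -0.0075 0 0
0 0 0 0.095 -0.0075 0 0
0 0 0 0.095 -0.0075 0 0
0 0 0 0.095 -0.0075 0 0' | python3 -m handwheel |grep eef
echo '0 0 0 0.095 -0.0075 0 0
0 0 0 0.095 -0.0075 0 0
0 0 0 0.095 -0.0075 0 0
0 0 0 0.095 -0.0075 0 0
0 0 0 0.095 -0.0075 0 0' | python3 -m handwheel |grep eef
echo '0 0 0 0.095 -0.0075 0 0
0 0 0 0.035 -0.0025 0 0
0 0 0 0 0 0 0
0 0 0 0 0 0 0
0 0 0 0 0 0 0' | python3 -m handwheel
python3 - <<'E'
from h import *
a=cams.grab_frame("side")[:,:,::-1];b=cams.grab_frame("top")[:,:,::-1]
k=lambda i,x,y:cv2.resize(i[y:y+200,x:x+200],None,fx=2,fy=2,interpolation=cv2.INTER_CUBIC)
cv2.imwrite("pics/p1.png",np.hstack([k(a,150,100),k(b,90,190)]))
E
```

```text
eef_pos: [516.8, -305.5, 185.8]
opening: 0.295
eef_pos: [501.2, -131.0, 180.8]
eef_pos: [486.3, 59.1, 181.0]
eef_pos: [471.3, 249.2, 180.9]
clock: 6.65
eef_pos: [467.7, 298.2, 180.8]
tcp_rot: [-3.141, 0.001, 1.571]
contact_force: [0.2, 0.4, -1.6]
opening: 0.295
grasp_force: 39.7
```

View pics/p1.png

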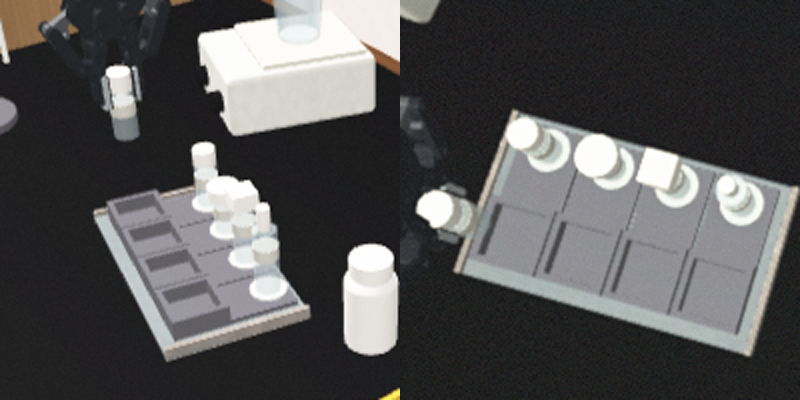

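Vial hangs upright; cap top in the top picture is about pixel (109,294), in the side picture about (209,136).

Run:
```python
from h import *
print(up("top",109.5,293.5,196.4),up("side",209,136,196.4))
print(proj("top",[468.6,293.9,196.4]),proj("side",[468.6,293.9,196.4]))
# side-view check of bay rim corners for plain bay
c,s=np.cos(-.209),np.sin(-.209)
for x,y in((-23,-23),(-23,23),(23,23),(23,-23)):
    print((proj("side",[468.6+c*x-s*y,293.9+s*x+c*y,31])-[150,100])*2,(proj("top",[468.6+c*x-s*y,293.9+s*x+c*y,31])-[90,190])*2)
```

```text
[468.4924604 288.0119665 196.4      ] [464.46729278 286.60872503 196.4       ]
[105.31013604 293.17335563] [209.15981793 134.17343974]
[125.1667996  222.85938418] [128.93785771 268.00891752]
[113.75905706 202.08050136] [ 78.24749661 253.59843245]
[153.91451917 192.32143455] [ 97.08057737 202.0660591 ]
[166.33186629 212.53162658] [147.20601648 216.10509653]
```

In the tool's units: 20 mm / 400 = 0.05, 15 mm / 400 = 0.0375.

```bash
echo '0 0 0 0.0125 0.0025 0.025 0
0 0 0 0 0 0.05 0
0 0 0 0 0 0.05 0
0 0 0 0 0 0.05 0
0 0 0 0 0 0.0375 0' | python3 -m handwheel |egrep 'eef|op'
echo '0 0 0 0 0 0.025 0
0 0 0 0 0 0.0175 0
0 0 0 0 0 0.01 0
0 0 0 0 0 0 0
0 0 0 0 0 0 0' | python3 -m handwheel
```

```text
eef_pos: [468.8, 303.5, 94.3]
opening: 0.29
clock: 7.58
eef_pos: [469.5, 304.6, 75.7]
tcp_rot: [3.141, -0.0, 1.571]
contact_force: [0.1, 0.0, -0.8]
opening: 0.296
grasp_force: 39.7
```

In the tool's units: 3 mm / 400 = 0.0075, 1 mm / 400 = 0.0025.

```bash
echo '0 0 0 0 0 0.0075 0
0 0 0 0 0 0.0025 0
0 0 0 0 0 0 0
0 0 0 0 0 0 0' | python3 -m handwheel |egrep 'eef|for'
echo '0 0 0 0 0 0.0025 0
0 0 0 0 0 0 0
0 0 0 0 0 0 0' | python3 -m handwheel |egrep 'eef|for'
python3 - <<'E'
from h import *
a=cams.grab_frame("side")[:,:,::-1];b=cams.grab_frame("top")[:,:,::-1]
k=lambda i,x,y:cv2.resize(i[y:y+100,x:x+100],None,fx=4,fy=4,interpolation=cv2.INTER_CUBIC)
cv2.imwrite("pics/p2.png",np.hstack([k(a,185,140),k(b,100,230)]))
E
```

```text
eef_pos: [469.2, 304.5, 71.5]
contact_force: [-0.4, 1.4, 0.0]
grasp_force: 39.7
eef_pos: [469.3, 304.6, 70.5]
contact_force: [-0.1, 1.2, 0.9]
grasp_force: 39.8
```

View pics/p2.png

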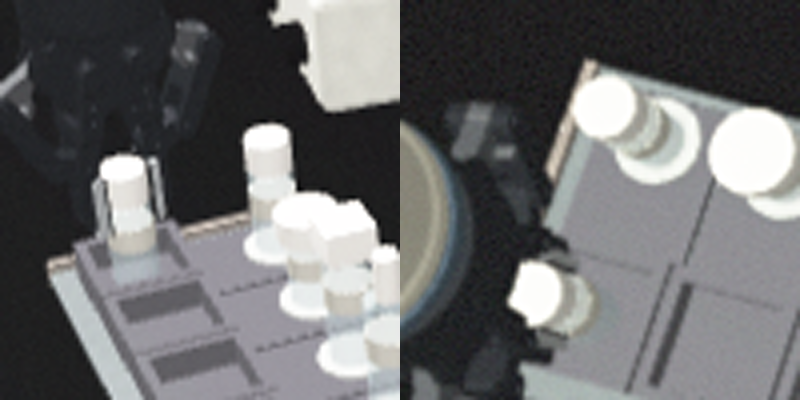

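The vial sits inside the plain compartment: cap top at about (135,303) in top and (216,182) in side. Releasing.

```bash
python3 - <<'E'
from h import *
print(up("top",134.8,302.7,86),up("side",215.6,181.6,86))
E
echo '0 0 0 0 0 0 0.4
0 0 0 0 0 0 0.5
0 0 0 0 0 0 0.6
0 0 0 0 0 0 0.6
0 0 0 0 0 -0.025 0.6' | python3 -m handwheel |egrep 'eef|op'
echo '0 0 0 0 0 -0.0625 0.6
0 0 0 0 0 -0.075 0.6
0 0 0 0 0 -0.075 0.6
0 0 0 0 0 -0.0625 0.6
0 0 0 0 0 0 1' | python3 -m handwheel |egrep 'eef|op'
python3 - <<'E'
from h import *
a=cams.grab_frame("side")[:,:,::-1];b=cams.grab_frame("top")[:,:,::-1]
k=lambda i,x,y:cv2.resize(i[y:y+100,x:x+100],None,fx=4,fy=4,interpolation=cv2.INTER_CUBIC)
cv2.imwrite("pics/p3.png",np.hstack([k(a,185,140),k(b,100,230)]))
E
```

```text
[469.58186152 293.77364372  86.        ] [467.64250629 296.40986477  86.        ]
eef_pos: [468.0, 303.8, 79.1]
opening: 0.599
eef_pos: [471.5, 306.0, 196.2]
opening: 0.724
```

View pics/p3.png

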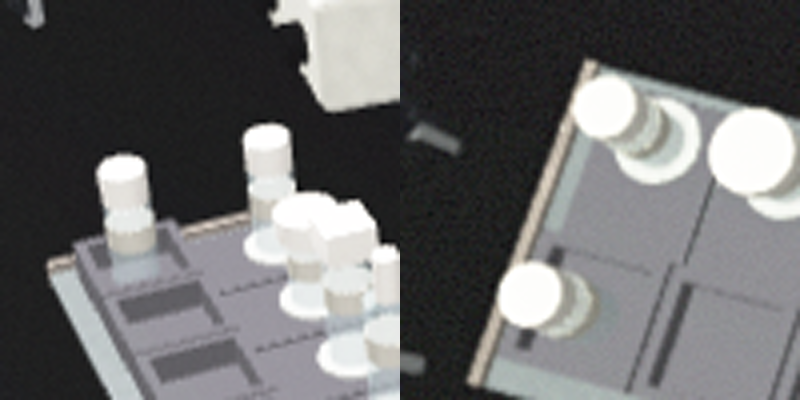

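Plain stands upright in its compartment (cap ≈ (132,303) in top). Next, the stem vial at (515,-255).

In the tool's units: -37 mm / 400 = -0.0925, 3 mm / 400 = 0.0075.

```bash
echo '0 0 0 -0.0925 0.0075 0 1
0 0 0 -0.0925 0.0075 0 1
0 0 0 -0.0925 0.0075 0 1
0 0 0 -0.0925 0.0075 0 1
0 0 0 -0.0925 0.0075 0 1' | python3 -m handwheel |egrep 'eef|op'
echo '0 0 0 -0.0925 0.0075 0 1
0 0 0 -0.0925 0.0075 0 1
0 0 0 -0.0925 0.0075 0 1
0 0 0 -0.0925 0.0075 0 1
0 0 0 -0.0925 0.0075 0 1' | python3 -m handwheel |egrep 'eef|op'
echo '0 0 0 -0.0925 0.0075 0 1
0 0 0 -0.0925 0.0075 0 1
0 0 0 -0.0925 0.0075 0 1
0 0 0 -0.0925 0.0075 0 1
0 0 0 -0.0925 0.0075 0 1' | python3 -m handwheel |egrep 'eef|op'
echo '0 0 0 0 0 0 1
0 0 0 0 0 0 1
0 0 0 0 0 0 1
0 0 0 0 0 0 1' | python3 -m handwheel |egrep 'eef|rot'
```

```text
eef_pos: [482.9, 117.7, 189.1]
opening: 1.001
eef_pos: [498.0, -67.3, 189.2]
opening: 1.002
eef_pos: [513.0, -252.1, 188.9]
opening: 1.002
eef_pos: [513.5, -249.3, 189.5]
tcp_rot: [-3.14, -0.001, 1.571]
```

In the tool's units: 30 mm / 400 = 0.075, -5.5 mm / 400 = -0.0138.

```bash
echo '0 0 0 -0.0138 0.0038 0 1
0 0 0 0 0 0.05 1
0 0 0 0 0 0.075 1
0 0 0 0 0 0.075 1
0 0 0 0 0 0.0625 1' | python3 -m handwheel |egrep 'eef|op'
echo '0 0 0 0 0 0.0375 1
0 0 0 0 0 0.02 1
0 0 0 0 0 0 1
0 0 0 0 0 0 0.7
0 0 0 0 0 0 0.5' | python3 -m handwheel|egrep 'eef|op|for'
echo '0 0 0 0 0 0 0
0 0 0 0 0 0 0
0 0 0 0 0 0 0
0 0 0 0 0 0 0
0 0 0 0 0 0 0' | python3 -m handwheel 40
echo '0 0 0 0 0 -0.05 0
0 0 0 0 0 -0.075 0
0 0 0 0 0 -0.075 0
0 0 0 0 0 -0.075 0
0 0 0 0 0 -0.0375 0' | python3 -m handwheel |egrep 'eef|op'
echo '0 0 0 0 0 0 0
0 0 0 0 0 0 0' | python3 -m handwheel |egrep 'eef|op|gras'
```

```text
eef_pos: [515.5, -255.1, 83.9]
opening: 0.998
eef_pos: [516.5, -256.2, 63.5]
contact_force: [0.1, -0.2, 1.0]
opening: 0.747
grasp_force: 0.0
clock: 12.03
eef_pos: [516.1, -256.3, 63.1]
tcp_rot: [3.14, 0.001, 1.571]
contact_force: [-1.1, -0.1, 6.8]
opening: 0.297
grasp_force: 39.0
eef_pos: [516.8, -256.7, 190.9]
opening: 0.296
eef_pos: [515.9, -256.2, 188.1]
opening: 0.295
grasp_force: 39.3
```

In the tool's units: 38 mm / 400 = 0.095, 35 mm / 400 = 0.0875.

```bash
echo '0 0 0 0.05 -0.01 0 0
0 0 0 0.0875 -0.02 0 0
0 0 0 0.095 -0.02 0 0
0 0 0 0.095 -0.0225 0 0
0 0 0 0.095 -0.0225 0 0' | python3 -m handwheel |egrep 'eef|op'
echo '0 0 0 0.095 -0.02 0 0
0 0 0 0.095 -0.0225 0 0
0 0 0 0.095 -0.0225 0 0
0 0 0 0.095 -0.02 0 0
0 0 0 0.095 -0.02 0 0' | python3 -m handwheel |egrep 'eef|op'
echo '0 0 0 0.045 -0.01 0 0
0 0 0 0 0 0 0
0 0 0 0 0 0 0
0 0 0 0 0 0 0' | python3 -m handwheel |egrep 'eef|op|gras'
```

```text
eef_pos: [475.8, -85.6, 185.6]
opening: 0.292
eef_pos: [433.8, 104.3, 185.9]
opening: 0.295
eef_pos: [431.0, 120.5, 186.4]
opening: 0.291
grasp_force: 39.3
```

In the tool's units: 25 mm / 400 = 0.0625, 20 mm / 400 = 0.05.

```bash
echo '0 0 0 0 0 0.05 0
0 0 0 0 0 0.0625 0
0 0 0 0 0 0.0625 0
0 0 0 0 0 0.05 0
0 0 0 0 0 0.025 0' | python3 -m handwheel |egrep 'eef|op'
echo '0 0 0 0 0 0.0175 0
0 0 0 0 0 0.0075 0
0 0 0 0 0 0 0
0 0 0 0 0 0 0
0 0 0 0 0 0 0' | python3 -m handwheel|egrep 'eef|for'
python3 - <<'E'
from h import *
a=cams.grab_frame("side")[:,:,::-1];b=cams.grab_frame("top")[:,:,::-1]
k=lambda i,x,y:cv2.resize(i[y:y+100,x:x+100],None,fx=4,fy=4,interpolation=cv2.INTER_CUBIC)
cv2.imwrite("pics/p4.png",np.hstack([k(a,205,180),k(b,200,260)]))
E
```

```text
eef_pos: [430.4, 119.3, 84.9]
opening: 0.293
eef_pos: [432.3, 121.1, 78.1]
contact_force: [1.1, -0.2, -0.1]
grasp_force: 39.3
```

View pics/p4.png

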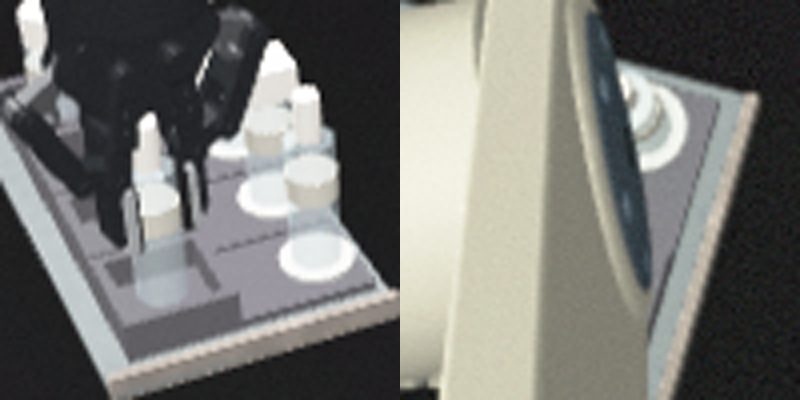

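The stem vial is in the frontmost compartment (bottom at about (160,290) in the side crop), stem tip near side pixel (242,210). Lowering and releasing.

```bash
python3 - <<'E'
from h import *
print(up("side",241.8,209.5,121))
E
echo '0 0 0 0 0 0.01 0
0 0 0 0 0 0.005 0
0 0 0 0 0 0 0
0 0 0 0 0 0 0' | python3 -m handwheel |egrep 'eef|for'
echo '0 0 0 0 0 0.0025 0
0 0 0 0 0 0 0
0 0 0 0 0 0 0' | python3 -m handwheel |egrep 'eef|for'
```

```text
[433.30763287 119.66220703 121.        ]
eef_pos: [431.5, 121.0, 71.2]
contact_force: [0.1, -0.9, -0.3]
grasp_force: 39.3
eef_pos: [431.6, 121.0, 71.0]
contact_force: [-4.0, -0.6, 16.1]
grasp_force: 41.1
```

In the tool's units: -10 mm / 400 = -0.025.

```bash
echo '0 0 0 0 0 0 0.4
0 0 0 0 0 0 0.5
0 0 0 0 0 0 0.6
0 0 0 0 0 0 0.6
0 0 0 0 0 -0.025 0.6' | python3 -m handwheel |egrep 'eef|op'
echo '0 0 0 0 0 -0.0625 0.6
0 0 0 0 0 -0.075 0.6
0 0 0 0 0 -0.075 0.6
0 0 0 0 0 -0.0625 0.6
0 0 0 0 0 0 0.6' | python3 -m handwheel |egrep 'eef|op'
echo '0 0 0 -0.08 0.02 0 1
0 0 0 -0.09 0.0225 0 1
0 0 0 -0.09 0.0225 0 1
0 0 0 -0.09 0.0225 0 1
0 0 0 -0.09 0.0225 0 1' | python3 -m handwheel |egrep 'eef|op'
echo '0 0 0 -0.09 0.0225 0 1
0 0 0 -0.09 0.0225 0 1
0 0 0 -0.09 0.0225 0 1
0 0 0 -0.085 0.02 0 1
0 0 0 0 0 0 1' | python3 -m handwheel |egrep 'eef|op'
echo '0 0 0 0 0 0 1
0 0 0 0 0 0 1
0 0 0 0 0 0 1' | python3 -m handwheel |egrep 'eef|op|rot'
python3 - <<'E'
from h import *
a=cams.grab_frame("side")[:,:,::-1];b=cams.grab_frame("top")[:,:,::-1]
cv2.imwrite("pics/side5.png",a);cv2.imwrite("pics/top5.png",b)
k=lambda i,x,y:cv2.resize(i[y:y+100,x:x+100],None,fx=4,fy=4,interpolation=cv2.INTER_CUBIC)
cv2.imwrite("pics/p5.png",np.hstack([k(a,205,180),k(b,200,260)]))
E
```

```text
eef_pos: [430.5, 120.6, 79.3]
opening: 0.6
eef_pos: [434.2, 121.6, 195.4]
opening: 0.598
eef_pos: [475.5, -56.7, 190.5]
opening: 1.001
eef_pos: [512.1, -202.3, 190.6]
opening: 1.001
eef_pos: [510.0, -196.0, 190.1]
tcp_rot: [-3.141, -0.001, 1.571]
opening: 0.997
```

View pics/p5.png

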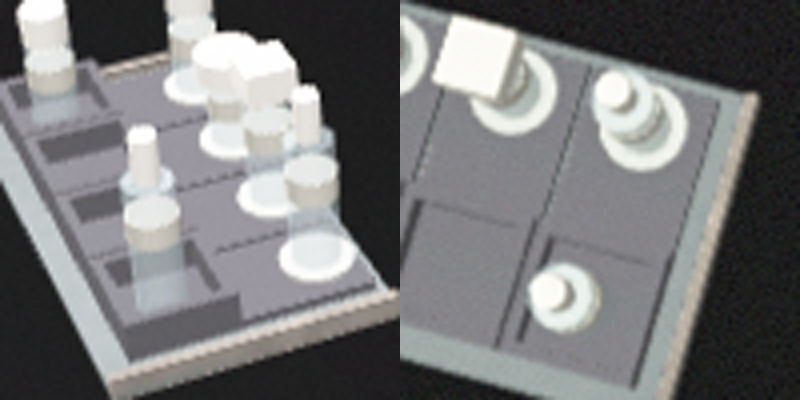

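Stem stands upright; its tip is at about (237.4,333) in top. Checking that offset, then grasping the wide vial.

```bash
python3 - <<'E'
from h import *
print(up("top",237.3,333,114),up("side",240.7,213,114),"bay 431.3,117.9")
E
echo '0 0 0 -0.0013 0.0063 0 1
0 0 0 0 0 0.05 1
0 0 0 0 0 0.075 1
0 0 0 0 0 0.075 1
0 0 0 0 0 0.0625 1' | python3 -m handwheel |egrep 'eef|op'
echo '0 0 0 0 0 0.0375 1
0 0 0 0 0 0.0225 1
0 0 0 0 0 0.005 1
0 0 0 0 0 0 1
0 0 0 0 0 0 0.7' | python3 -m handwheel|egrep 'eef|op|for'
```

```text
[429.92704628 119.64096425 114.        ] [430.52325478 120.35463428 114.        ] bay 431.3,117.9
eef_pos: [513.1, -196.8, 84.0]
opening: 0.999
eef_pos: [513.9, -197.7, 60.2]
contact_force: [-1.2, 0.7, -0.3]
opening: 0.88
grasp_force: 0.0
```

In the tool's units: -30 mm / 400 = -0.075, -20 mm / 400 = -0.05.

```bash
echo '0 0 0 0 0 0 0.6
0 0 0 0 0 0 0
0 0 0 0 0 0 0
0 0 0 0 0 0 0
0 0 0 0 0 0 0' | python3 -m handwheel 40
echo '0 0 0 0 0 -0.05 0
0 0 0 0 0 -0.075 0
0 0 0 0 0 -0.075 0
0 0 0 0 0 -0.075 0
0 0 0 0 0 -0.0375 0' | python3 -m handwheel |egrep 'eef|op'
echo '0 0 0 0 0 0 0
0 0 0 0 0 0 0' | python3 -m handwheel |egrep 'eef|op|gras'
```

```text
clock: 18.57
eef_pos: [513.6, -197.8, 60.2]
tcp_rot: [3.14, 0.001, 1.571]
contact_force: [-0.7, 0.3, 5.5]
opening: 0.407
grasp_force: 39.2
eef_pos: [514.3, -198.1, 188.1]
opening: 0.409
eef_pos: [513.4, -197.7, 185.1]
opening: 0.409
grasp_force: 40.2
```

In the tool's units: 38 mm / 400 = 0.095, 36 mm / 400 = 0.09.

```bash
echo '0 0 0 0.045 -0.0075 0 0
0 0 0 0.09 -0.01 0 0
0 0 0 0.095 -0.0125 0 0
0 0 0 0.095 -0.0125 0 0
0 0 0 0.095 -0.0125 0 0' | python3 -m handwheel |egrep 'eef|op'
echo '0 0 0 0.095 -0.0125 0 0
0 0 0 0.095 -0.0125 0 0
0 0 0 0.095 -0.0125 0 0
0 0 0 0.095 -0.0125 0 0
0 0 0 0.095 -0.0125 0 0' | python3 -m handwheel |egrep 'eef|op'
echo '0 0 0 0.095 -0.0125 0 0
0 0 0 0.095 -0.0125 0 0
0 0 0 0 0 0 0
0 0 0 0 0 0 0
0 0 0 0 0 0 0' | python3 -m handwheel |egrep 'eef|op|gras'
```

```text
eef_pos: [489.4, -28.2, 182.6]
opening: 0.407
eef_pos: [464.5, 161.9, 182.7]
opening: 0.401
eef_pos: [455.1, 235.9, 182.9]
opening: 0.406
grasp_force: 40.2
```

In the tool's units: 25 mm / 400 = 0.0625, 20 mm / 400 = 0.05.

```bash
echo '0 0 0 0.0025 0.0025 0.05 0
0 0 0 0 0 0.0625 0
0 0 0 0 0 0.0625 0
0 0 0 0 0 0.05 0
0 0 0 0 0 0.025 0' | python3 -m handwheel |egrep 'eef|op'
echo '0 0 0 0 0 0.0175 0
0 0 0 0 0 0.0075 0
0 0 0 0 0 0 0
0 0 0 0 0 0 0
0 0 0 0 0 0 0' | python3 -m handwheel|egrep 'eef|for'
python3 - <<'E'
from h import *
a=cams.grab_frame("side")[:,:,::-1];b=cams.grab_frame("top")[:,:,::-1]
k=lambda i,x,y:cv2.resize(i[y:y+100,x:x+100],None,fx=4,fy=4,interpolation=cv2.INTER_CUBIC)
cv2.imwrite("pics/p6.png",np.hstack([k(a,185,150),k(b,130,250)]))
E
```

```text
eef_pos: [455.7, 235.0, 81.6]
opening: 0.404
eef_pos: [457.8, 237.7, 75.2]
contact_force: [0.2, -0.4, -0.6]
grasp_force: 40.2
```

View pics/p6.png

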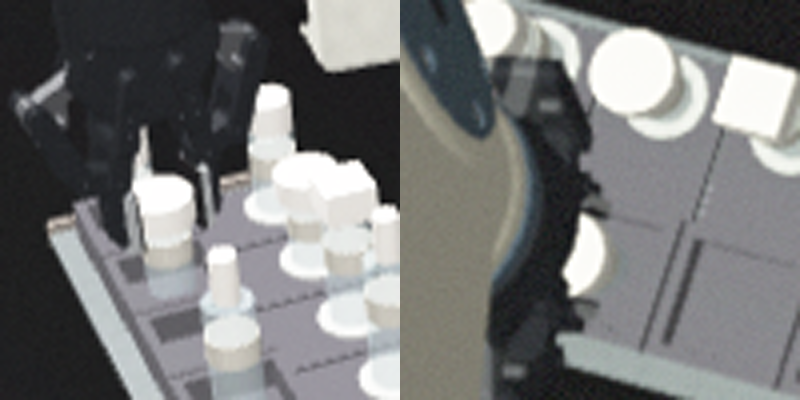

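The wide vial is over the second compartment (cap at (165,190) in the side crop) and the neighbours are clear. Lowering and releasing.

In the tool's units: 4 mm / 400 = 0.01, 2 mm / 400 = 0.005.

```bash
echo '0 0 0 0 0 0.01 0
0 0 0 0 0 0.005 0
0 0 0 0 0 0 0
0 0 0 0 0 0 0' | python3 -m handwheel |egrep 'eef|for'
echo '0 0 0 0 0 0.0025 0
0 0 0 0 0 0 0
0 0 0 0 0 0 0' | python3 -m handwheel |egrep 'eef|for'
echo '0 0 0 0 0 0 0.48
0 0 0 0 0 0 0.55
0 0 0 0 0 0 0.65
0 0 0 0 0 0 0.65
0 0 0 0 0 -0.025 0.65' | python3 -m handwheel |egrep 'eef|op'
echo '0 0 0 0 0 -0.0625 0.65
0 0 0 0 0 -0.075 0.65
0 0 0 0 0 -0.075 0.65
0 0 0 0 0 -0.0625 0.65
0 0 0 0 0 0 0.65' | python3 -m handwheel |egrep 'eef|op'
```

```text
eef_pos: [457.2, 237.6, 68.3]
contact_force: [1.1, 0.5, 0.2]
grasp_force: 40.3
eef_pos: [457.4, 237.7, 68.1]
contact_force: [-2.5, -0.9, 11.8]
grasp_force: 41.3
eef_pos: [456.0, 236.9, 76.1]
opening: 0.651
eef_pos: [459.6, 238.7, 192.8]
opening: 0.65
```

In the tool's units: -37 mm / 400 = -0.0925, -36 mm / 400 = -0.09.

```bash
echo '0 0 0 -0.09 0.015 0 1
0 0 0 -0.0925 0.015 0 1
0 0 0 -0.0925 0.015 0 1
0 0 0 -0.0925 0.015 0 1
0 0 0 -0.0925 0.015 0 1' | python3 -m handwheel |egrep 'eef|op'
echo '0 0 0 -0.0925 0.015 0 1
0 0 0 -0.0925 0.015 0 1
0 0 0 -0.0925 0.015 0 1
0 0 0 -0.0925 0.015 0 1
0 0 0 -0.09 0.0125 0 1' | python3 -m handwheel |egrep 'eef|op'
echo '0 0 -0.0223 0 0 0 1
0 0 -0.0223 0 0 0 1
0 0 0 0 0 0 1
0 0 0 0 0 0 1
0 0 0 0 0 0 1' | python3 -m handwheel |egrep 'eef|op|rot'
python3 - <<'E'
from h import *
a=cams.grab_frame("side")[:,:,::-1];b=cams.grab_frame("top")[:,:,::-1]
k=lambda i,x,y:cv2.resize(i[y:y+100,x:x+100],None,fx=4,fy=4,interpolation=cv2.INTER_CUBIC)
cv2.imwrite("pics/p7.png",np.hstack([k(a,205,150),k(b,130,240)]))
E
```

```text
eef_pos: [486.8, 51.9, 187.5]
opening: 1.001
eef_pos: [515.9, -132.6, 187.4]
opening: 1.002
eef_pos: [516.0, -130.2, 187.3]
tcp_rot: [-3.141, -0.0, 1.709]
opening: 1.001
```

View pics/p7.png

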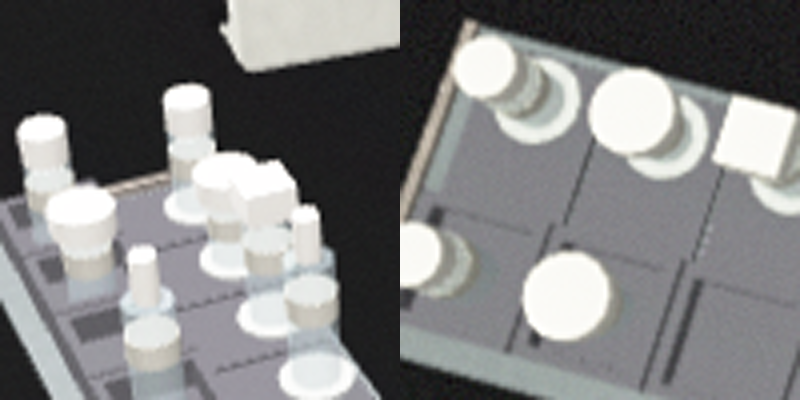

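Wide stands upright, cap centre at about (171.6,313.9) in top. Now grasping the square vial.

```bash
python3 - <<'E'
from h import *
print(up("top",171.6,313.9,72),"bay 456.2 235.2")
E
echo '0 0 0 0.0025 0.0025 0 1
0 0 0 0 0 0.05 1
0 0 0 0 0 0.0625 1
0 0 0 0 0 0.0625 1
0 0 0 0 0 0.045 1' | python3 -m handwheel |egrep 'eef|op'
echo '0 0 0 0 0 0.0225 1
0 0 0 0 0 0.01 1
0 0 0 0 0 0 1
0 0 0 0 0 0 0.7
0 0 0 0 0 0 0.5' | python3 -m handwheel|egrep 'eef|op|for'
echo '0 0 0 0 0 0 0
0 0 0 0 0 0 0
0 0 0 0 0 0 0
0 0 0 0 0 0 0
0 0 0 0 0 0 0' | python3 -m handwheel 40
```

```text
[456.50141736 236.61485681  72.        ] bay 456.2 235.2
eef_pos: [516.5, -128.9, 97.7]
opening: 0.996
eef_pos: [517.8, -129.6, 87.4]
contact_force: [-0.3, 0.5, -0.4]
opening: 0.746
grasp_force: 0.0
clock: 25.35
eef_pos: [517.5, -129.6, 87.0]
tcp_rot: [3.14, 0.0, 1.711]
contact_force: [-1.4, 0.4, 5.7]
opening: 0.322
grasp_force: 40.8
```

In the tool's units: -30 mm / 400 = -0.075, -20 mm / 400 = -0.05.

```bash
echo '0 0 0 0 0 -0.05 0
0 0 0 0 0 -0.075 0
0 0 0 0 0 -0.075 0
0 0 0 0 0 -0.075 0
0 0 0 0 0 -0.05 0' | python3 -m handwheel |egrep 'eef|op'
echo '0 0 0.0223 0 0 0 0
0 0 0.0223 0 0 0 0
0 0 0 0 0 0 0
0 0 0 0 0 0 0' | python3 -m handwheel |egrep 'eef|op|rot'
echo '0 0 0 0.045 -0.0125 0 0
0 0 0 0.09 -0.02 0 0
0 0 0 0.09 -0.0225 0 0
0 0 0 0.09 -0.0225 0 0
0 0 0 0.09 -0.0225 0 0' | python3 -m handwheel |egrep 'eef|op'
echo '0 0 0 0.09 -0.0225 0 0
0 0 0 0.09 -0.0225 0 0
0 0 0 0.09 -0.0225 0 0
0 0 0 0.09 -0.02 0 0
0 0 0 0 0 0 0' | python3 -m handwheel |egrep 'eef|op'
echo '0 0 0 0 0 0 0
0 0 0 0 0 0 0
0 0 0 0 0 0 0' | python3 -m handwheel |egrep 'eef|op|gras'
```

```text
eef_pos: [517.6, -129.6, 219.1]
opening: 0.321
eef_pos: [516.7, -129.4, 216.2]
tcp_rot: [-3.141, -0.0, 1.573]
opening: 0.321
eef_pos: [476.0, 33.8, 215.9]
opening: 0.323
eef_pos: [440.5, 181.5, 216.1]
opening: 0.319
eef_pos: [442.0, 175.7, 216.0]
opening: 0.324
grasp_force: 40.1
```

Units first: shifts go in shares of 400 mm and turns go in shares of pi rad. So 28 mm / 400 = 0.07, 20 mm / 400 = 0.05.

```bash
echo '0 0 0 0.0025 0.0025 0.05 0
0 0 0 0 0 0.07 0
0 0 0 0 0 0.07 0
0 0 0 0 0 0.05 0
0 0 0 0 0 0.025 0' | python3 -m handwheel |egrep 'eef|op'
echo '0 0 0 0 0 0.0175 0
0 0 0 0 0 0.0075 0
0 0 0 0 0 0 0
0 0 0 0 0 0 0
0 0 0 0 0 0 0' | python3 -m handwheel|egrep 'eef|for'
echo '0 0 0 0 0 0.005 0
0 0 0 0 0 0 0
0 0 0 0 0 0 0' | python3 -m handwheel|egrep 'eef|for'
python3 - <<'E'
from h import *
a=cams.grab_frame("side")[:,:,::-1]
cv2.imwrite("pics/p8.png",cv2.resize(a[150:270,185:305],None,fx=4,fy=4,interpolation=cv2.INTER_CUBIC))
E
```

```text
eef_pos: [442.0, 175.7, 107.9]
opening: 0.321
eef_pos: [443.7, 177.8, 101.3]
contact_force: [0.9, -0.2, -1.2]
grasp_force: 40.0
eef_pos: [443.0, 177.7, 98.6]
contact_force: [-0.5, -0.0, -0.4]
grasp_force: 40.0
```

View pics/p8.png

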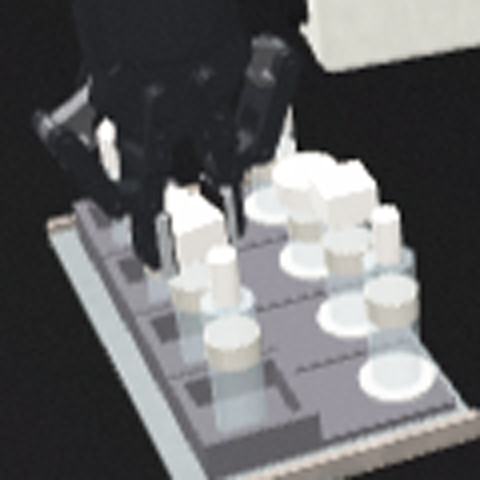

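The square vial is in the third compartment (cap near (197,220) in the crop). Setting it down, releasing, and checking everything.

In the tool's units: 2 mm / 400 = 0.005, 1 mm / 400 = 0.0025.

```bash
echo '0 0 0 0 0 0.005 0
0 0 0 0 0 0.0025 0
0 0 0 0 0 0 0
0 0 0 0 0 0 0' | python3 -m handwheel |egrep 'eef|for'
echo '0 0 0 0 0 0 0.38
0 0 0 0 0 0 0.45
0 0 0 0 0 0 0.6
0 0 0 0 0 0 0.6
0 0 0 0 0 -0.025 0.6' | python3 -m handwheel |egrep 'eef|op'
echo '0 0 0 0 0 -0.0625 0.6
0 0 0 0 0 -0.075 0.6
0 0 0 0 0 -0.075 0.6
0 0 0 0 0 -0.0625 0.6
0 0 0 0 0 0 0.6' | python3 -m handwheel |egrep 'eef|op'
echo '0 0 0 -0.09 0.015 0 1
0 0 0 -0.0925 0.015 0 1
0 0 0 -0.0925 0.015 0 1
0 0 0 -0.0925 0.015 0 1
0 0 0 -0.0925 0.015 0 1' | python3 -m handwheel |egrep 'eef|op'
echo '0 0 0 -0.05 0 0 1
0 0 0 -0.025 0 0 1
0 0 0 0 0 0 1
0 0 0 0 0 0 1
0 0 0 0 0 0 1' | python3 -m handwheel |egrep 'eef|op'
python3 - <<'E'
from h import *
a=cams.grab_frame("side")[:,:,::-1];b=cams.grab_frame("top")[:,:,::-1]
k=lambda i,x,y,w,h,s:cv2.resize(i[y:y+h,x:x+w],None,fx=s,fy=s,interpolation=cv2.INTER_CUBIC)
cv2.imwrite("pics/p9.png",np.hstack([k(a,190,160,130,180,3),k(b,112,230,130,180,3)]))
E
```

```text
eef_pos: [442.9, 177.6, 95.2]
contact_force: [-0.7, -0.1, -0.0]
grasp_force: 40.1
eef_pos: [442.0, 177.2, 104.4]
opening: 0.6
eef_pos: [445.5, 178.6, 220.8]
opening: 0.598
eef_pos: [472.7, -8.1, 215.6]
opening: 0.998
eef_pos: [472.8, -35.4, 215.3]
opening: 0.999
```

View pics/p9.png

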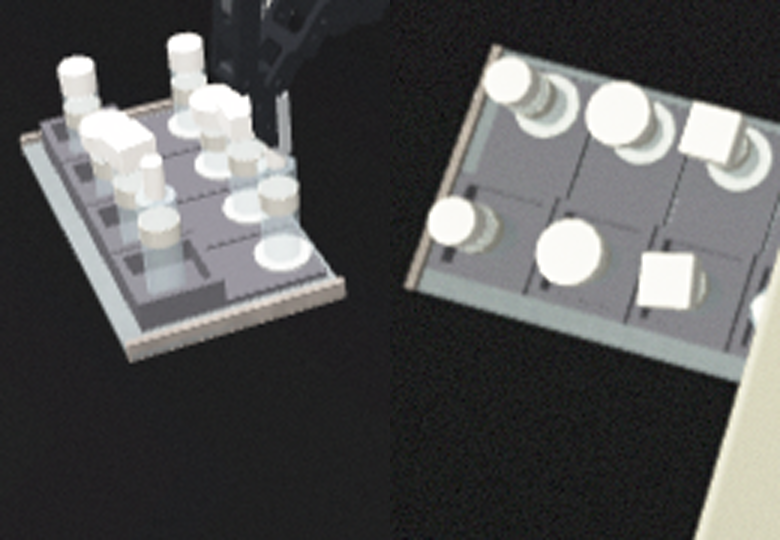

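All four stand upright in order. Cap tops in top: plain (132.7,303.7), square (204,323). Final numeric check, then hand in.

Run:
```python
from h import *
c,s=np.cos(-.209),np.sin(-.209);ok=True
for n,u,v,z,b in(("plain",132.7,303.7,86,(468.6,293.9)),("square",204,323,100,(443.7,176.6))):
    d=up("top",u,v,z)[:2]-b;e=np.array([c*d[0]+s*d[1],-s*d[0]+c*d[1]]);print(n,e);ok&=abs(e).max()<9
print(r.sign_off() if ok else "no")
```

```text
plain [-1.42265099  2.77207922]
square [-0.47865996 -1.20348233]
the job is handed in; nothing more can be done
None
```

All four vials stand upright in the compartments in front of their matching controls, each within about 3 mm of centre by camera, with the bottle and lidded box not touched by any move; the job is handed in, and no verdict was printed.

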